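Rack the machined parts by height

TASK

Move the four metal parts from the wooden rack to the dark metal rack, one in the middle of each compartment, in order of height: the tallest next to the round post, the shortest at the far end. Stand each upright on the plate, the way up it stood before, and leave the oil bottle and the felt bob where they are.

Things in the scene. Friction and masses are not known exactly. Their poses are not given: they have to be found in the camera images.
- bush_mid (a point): Plain ground steel tube (guide bush) standing upright, 36 mm diameter, 84 mm high, 0.5 kg: the tallest part. Point: its centre, half-way up.
- holder_mid (a point): Turned aluminium holder: a square base 46 x 46 mm, 26 mm high, with a round boss of 34 mm diameter on it; 54 mm high in all: second tallest. Point: its centre, half-way up (27 mm); x and y axes square to the base, z up.
- block_mid (a point): Stepped aluminium block: base 36 x 36 mm, 16 mm high, with a narrower block on it (28 mm in x by 20 mm in y, its middle 4 mm towards -y); 36 mm high in all: third tallest. Point: middle of the base's outline, half-way up (18 mm).
- flat_mid (a point): Flat stepped aluminium block: base 34 mm in x by 42 mm in y, 10 mm high, with a block on it (28 mm in x by 25 mm in y, its middle 4.5 mm towards -y); 22 mm high in all: the shortest part. Point: middle of the base's outline, half-way up (11 mm).
- wood_rack: Wooden rack, fixed: a board 90 mm (x) by 300 mm (y), 12 mm thick, with five cross ribs 5 mm wide and 5 mm high making four compartments in a row along its y axis, centred at y = -105, -35, +35, +105 mm, 65 mm free between ribs, open at front and back. At the start the four parts stand on it, one in each, in any order, their x axes within 0.15 rad of the rack's. Origin: middle of its underside.
- metal_rack: Dark steel rack with pale aluminium ribs, fixed, empty at the start: plate 90 mm (x) by 340 mm (y), 12 mm thick, compartments just like the wooden rack's (centres at y = -105, -35, +35, +105 mm on x = 0, ribs 5 mm high). One end carries a round post, the other a low flat cap 4 mm high. Origin: middle of its underside.
- end_post: Round steel post with a wider head, 20 mm diameter, 40 mm high, fixed upright at one end of the metal rack (at y = +152.5 or -152.5 mm of it, either may occur), 47.5 mm from the centre of the nearest compartment. Origin: centre of its foot, on the plate's top.
- bottle_mid (a point): Oil bottle, cream with a red nozzle, 45 mm diameter, 127 mm high, standing behind the racks; leave alone. Point: half-way up.
- bob_mid (a point): Felt polishing bob, 22 mm diameter felt with a thin stem up, 52 mm high, standing behind the racks; leave alone. Point: half-way up.
Mind the look-alikes: they are no part of the job. What is shaped like the part that bears bush_mid but turquoise is not meant. Leave any blue look-alike of the part that bears block_mid alone.

How it is judged (in metres and radians):
At the end, for the whole second after the job is handed in: Each part stands upright (within 0.1 rad) on the metal rack's plate between the ribs, within 13 mm along the row and 15 mm across it of the centre of its compartment: counted from the post, tube, round-boss holder, stepped block, flat block. All are released and at rest (horizontal distance between bush_mid and end_post between 0.0345 and 0.0625 m and x of bush_mid in the frame of metal_rack between -0.015 and 0.015 m and y of bush_mid in the frame of metal_rack between -0.125 and 0.125 m and z of bush_mid in the frame of metal_rack between 0.05 and 0.057 m and angle between each of bush_mid, holder_mid, block_mid, flat_mid's own z axis and vertical below 0.1 rad and linear speed of each of bush, holder, block, flat below 0.02 m/s and horizontal distance between holder_mid and end_post between 0.1045 and 0.1325 m and x of holder_mid in the frame of metal_rack between -0.015 and 0.015 m and y of holder_mid in the frame of metal_rack between -0.125 and 0.125 m and z of holder_mid in the frame of metal_rack between 0.035 and 0.042 m and horizontal distance between block_mid and end_post between 0.1745 and 0.2025 m and x of block_mid in the frame of metal_rack between -0.015 and 0.015 m and y of block_mid in the frame of metal_rack between -0.125 and 0.125 m and z of block_mid in the frame of metal_rack between 0.026 and 0.033 m and horizontal distance between flat_mid and end_post between 0.2445 and 0.2725 m and x of flat_mid in the frame of metal_rack between -0.015 and 0.015 m and y of flat_mid in the frame of metal_rack between -0.125 and 0.125 m and z of flat_mid in the frame of metal_rack between 0.019 and 0.026 m); the robot touches nothing.
It fails at once if the oil bottle is pushed more than 20 mm or knocked over (distance of bottle_mid from where it was at the start of the episode above 0.02 m or angle between bottle_mid's own z axis and vertical above 0.5 rad).
It fails at once if the felt bob is pushed more than 20 mm or knocked over (distance of bob_mid from where it was at the start of the episode above 0.02 m or angle between bob_mid's own z axis and vertical above 0.5 rad).
It also fails if it takes over 120 s, if anything falls off the work surface, if the arm or the gripper's body presses on something with over 40 N, if the wrist force passes 120 N, or if a joint passes its speed limit or range.

ROBOT

A 7-joint arm with a two-finger parallel gripper is mounted at the origin on a cart in front of the work surface, level with it; the furniture and walls round the work are solid. World frame = base frame: x ahead of the robot, y to its left, z up, the work surface at z = 0. Lengths are in mm, angles in rad, forces in N, time in s.
With the tool pointing down it reaches from about 425 to 925 mm from the base axis. Payload 6.8 kg.
Tool frame: the origin (TCP) lies midway between the tips of the shut fingers; the grasp point (between the pads) lies 19 mm behind it; z points along the fingers, y is the direction in which the jaws open and shut (so a half turn about z gives the same grasp; the last joint's range is limited). The gripper opens to 85 mm and grips with 20 to 120 N. Pads are 22 mm wide; open, the fingers measure 114 mm over their backs; the gripper's body (76 mm by 85 mm) begins 54 mm behind the grasp point. The pads swing forward as they close: fully open they stand 13 mm farther back than shut.
Start: joints at [-1.296, 0.477, 0.022, 1.555, -0.011, 1.109, -0.083], TCP at [252.123, 626.164, 231.308] pointing down, gripper open.
Joint ranges: [-2.96, 2.96], [-0.34, 2.1], [-1.41, 1.46], [0.24, 2.44], [-1.37, 4.51], [0.17, 1.92], [-2.96, 2.96]. Speed limits (rad/s): [2.39, 2.39, 3.14, 3.14, 3.14, 3.14, 3.14].

INTERFACE

Orientations are given as a rotation vector (axis times angle).
In Python, from plant import ctrl gives the robot as it stands.
- The arm moves only by the tool carry_out, never from a script. Its arguments are lists of equal length, an entry for each row: "slide": the shift along the tool's x, y, z in m, a list of three; "twist": the turn about the tool's z in rad. In form: {"slide": [[x, y, z], ...], "twist": [twist, ...]}. A call has exactly 10 rows; each row is the pose to reach, as a shift and turn from the pose commanded when the call began, along the tool's axes at that moment; what a row does not reach only later rows make up. A row lasts 1/10 s, in which the tool goes at most 50 mm and 8.59 degrees, less where a joint would pass 70% of its speed; a pose out of reach is approached as far as the arm can. A call with a gripper value outside its range is refused whole. "fingers" is the closure, from 0 (fully open) to 1 (shut), set as the call begins (left out, the last holds). The fingers move at their own pace and stop on an object; "squeeze" is the grip in N (left out, the last holds). Time passes only in rows, so rows that repeat a pose let the fingers close, or fill a call up. It gives the time, the measured TCP pose, the force and the opening at its end, in the units of the state.
- ctrl.observe(): the state, without advancing time (a new reading comes with each control period).
- ctrl.capture(name): name is "side" or "top"; returns a dict with "img" (480x640x3 uint8, red, green, blue), "range_z" (480x640 float32, mm along the optical axis (not along the pixel's ray), 0 where there is no reading), "fx", "fy", "cx", "cy" (pixels), "k1" (the pictures are not rectified: a ray, as slopes to the right and down, at radius r is drawn at 1 + k1 r^2 times it, then the intrinsics apply), "camera_from_world" (4x4, takes a point from world to camera coordinates). Camera axes: x right, y down, z forward; pixel columns grow to the right and rows downward; lengths in mm; the calibration is good to about 2 mm. A picture is of the moment at which its call begins.
- ctrl.hand_in(): hands the job in, once; it reports no verdict.
The state is a dict: "clock": time; "qpos": joint angles; "qvel": joint speeds; "joint_torque": joint torques, N m; "position": TCP position; "ee_rot": TCP orientation; "ft_force": force on the tool from outside, world axes, zero at the start; "ft_torque": the same for the moment, N m; "opening": finger opening in mm.
Only numpy, scipy, OpenCV 4.12 (cv2) and the standard library are available. Lean on these libraries where they do the work, as an engineer would, in place of code of your own. Each camera call takes 0.05 s, during which the arm holds its last target.

## Working session

There is one attempt and no reset: what is moved stays moved. The work goes in short steps, Python scripts to look and compute and a tool call to move; the robot and the scene stay as the last step left them, time stands still between calls to the robot, and variables do not carry over. Pictures are saved under pics/ and viewed, and the job is handed in when it is done.

Besides the shell and the picture viewer there is one more tool, called as name([rows], argument=value, ...), one row to a line, values as JSON. carry_out: Moves the arm, as the interface text tells. Its arguments: {"type":"object","properties":{"slide":{"type":"array"},"twist":{"type":"array"},"fingers":{"type":"number"},"squeeze":{"type":"number"}},"required":["slide","twist"]}

```bash
mkdir -p pics; ls
cat > h.py <<'E'
import numpy as np, cv2, pickle
def snap(n,tag):
    from plant import ctrl
    d=ctrl.capture(n); pickle.dump(d,open(f'pics/{tag}.pkl','wb'))
    cv2.imwrite(f'pics/{tag}.png',cv2.cvtColor(d['img'],cv2.COLOR_RGB2BGR)); return d
def load(tag): return pickle.load(open(f'pics/{tag}.pkl','rb'))
def cloud(d):
    K=np.array([[d['fx'],0,d['cx']],[0,d['fy'],d['cy']],[0,0,1]],float)
    v,u=np.mgrid[0:480,0:640]
    # k1 small: distortion coefficient
    p=cv2.undistortPointsIter(np.stack([u,v],-1).reshape(-1,1,2).astype(np.float64),K,np.array([d['k1'],0,0,0,0.]),None,None,(3,50,1e-9)).reshape(480,640,2)
    z=d['range_z'].astype(float)
    c=np.concatenate([p*z[...,None],z[...,None]],-1)
    T=np.linalg.inv(np.array(d['camera_from_world'],float))
    w=c@T[:3,:3].T+T[:3,3]; w[z==0]=np.nan
    return w
def crop(tag,u0,u1,v0,v1,s,out):
    im=cv2.imread(f'pics/{tag}.png')[v0:v1,u0:u1]
    cv2.imwrite(f'pics/{out}.png',cv2.resize(im,None,fx=s,fy=s,interpolation=cv2.INTER_CUBIC))
E
python3 - <<'E'
from h import *
from plant import ctrl
s=ctrl.observe(); print(s)
for n in('side','top'):
    d=snap(n,n+'0'); print(n,d['fx'],d['cx'],d['k1'],np.linalg.inv(d['camera_from_world']).round(2))
E
```

```text
pics
{'clock': 0.0, 'qpos': array([-1.2960831 ,  0.47782285,  0.02232113,  1.5564671 , -0.0114667 ,
        1.10927313, -0.0830713 ]), 'qvel': array([ 0.00168678, -0.00046585, -0.00116932,  0.00043641, -0.00041235,
        0.00039815,  0.00010992]), 'joint_torque': array([-7.45394736e-04, -5.96448255e+01,  1.60784908e+00, -2.81207192e+01,
        1.24267468e-02,  9.22514097e-03,  3.93942253e-05]), 'position': array([251.92447729, 625.58616965, 230.30349366]), 'ee_rot': array([-5.97493924e-01, -3.08405319e+00,  2.87791687e-03]), 'ft_force': array([-0.61162743,  0.26690301,  0.55426157]), 'ft_torque': array([ 0.00070439,  0.04612825, -0.02497858]), 'opening': 85.46608024660932}
side 604.7569448701751 317.25798943279614 -0.14737423699057023 [[ 8.8000e-01 -2.2000e-01  4.2000e-01  5.5410e+01]
 [-4.8000e-01 -4.1000e-01  7.8000e-01 -9.7710e+02]
 [ 0.0000e+00 -8.9000e-01 -4.6000e-01  6.7076e+02]
 [ 0.0000e+00  0.0000e+00  0.0000e+00  1.0000e+00]]
top 466.458675632184 325.7838819443319 -0.00034347734642152343 [[-1.00000e-02 -9.90000e-01  1.20000e-01  4.65850e+02]
 [-1.00000e+00  1.00000e-02  3.00000e-02 -9.95000e+00]
 [-3.00000e-02 -1.20000e-01 -9.90000e-01  1.06406e+03]
 [ 0.00000e+00  0.00000e+00  0.00000e+00  1.00000e+00]]
```

View pics/top0.png

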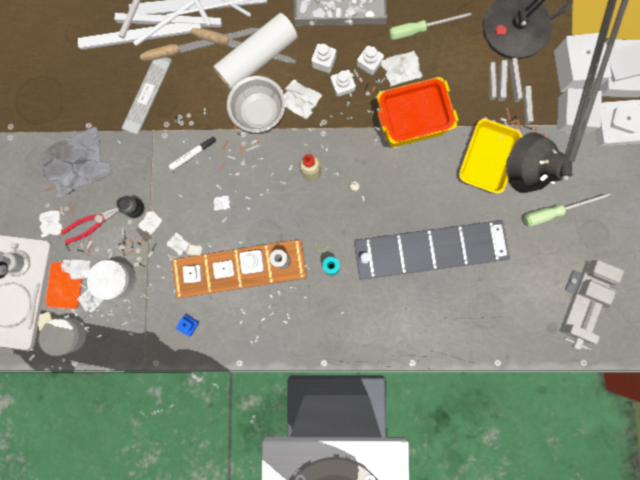

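View pics/side0.png

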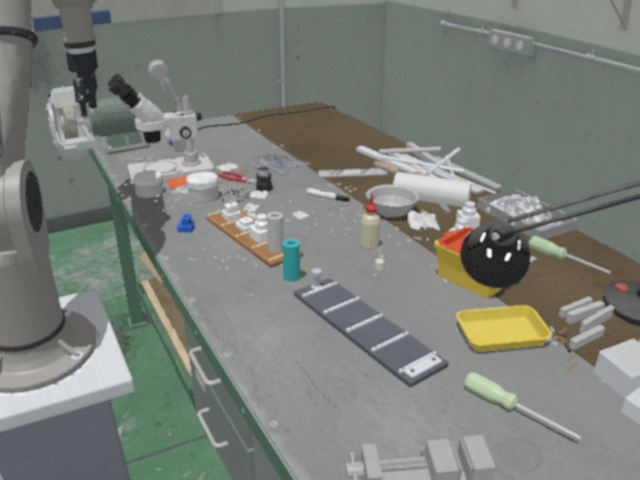

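Run:
```python
from h import *
crop('top0',165,365,215,345,4,'c1'); crop('side0',160,460,180,390,2.6,'c2')
d=load('top0');w=cloud(d);r=d['range_z']
for u,v in[(60,335),(366,258),(192,274),(222,269),(251,261),(279,258),(331,266),(187,325),(309,165),(354,186),(430,300),(100,275),(20,290),(536,160),(385,255)]: print(u,v,w[v,u].round(1))
print(np.nanmax(w[...,2]))
```

```text
60 335 [382.5 594.9  49.1]
366 258 [544.7 -70.7  53.7]
192 274 [513.  311.1  44.8]
222 269 [524.1 247.6  34.3]
251 261 [539.  177.   67.2]
279 258 [549.2 123.3  14.8]
331 266 [531.    6.    2.7]
187 325 [401.9 322.2  34.3]
309 165 [740.9  50.1  96.7]
354 186 [711.3 -47.8  23.9]
430 300 [ 4.531e+02 -2.161e+02 -1.000e-01]
100 275 [511.8 512.2  52.1]
20 290 [480.6 711.3  19.1]
536 160 [ 702.6 -364.6  245.2]
385 255 [ 554.5 -116.2   10.7]
334.24286373116945
```

View pics/c1.png

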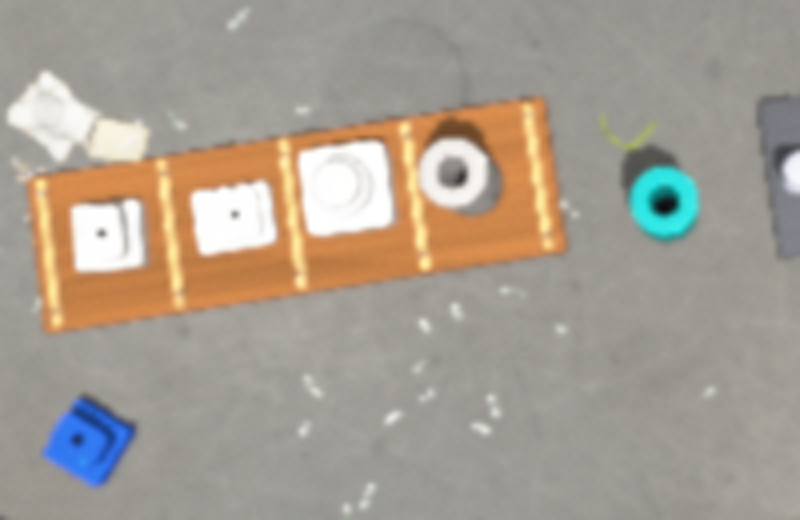

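View pics/c2.png

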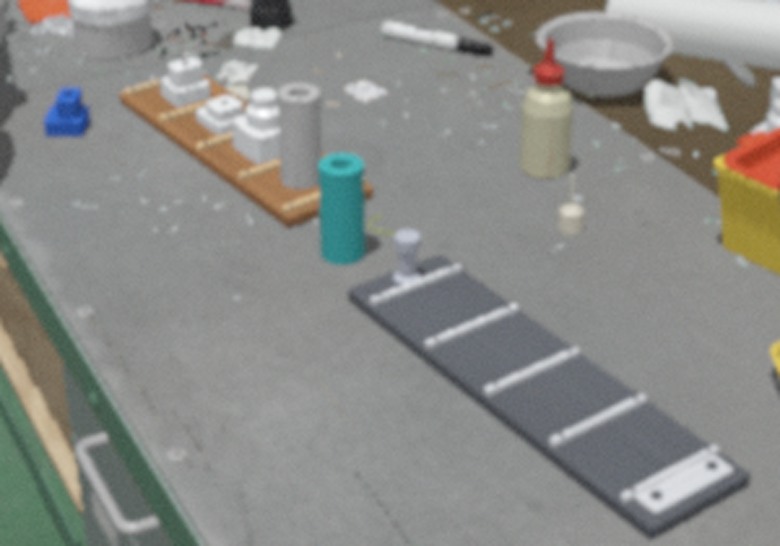

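```bash
cat >> h.py <<'E'
def onplane(d,uv,z):
    K=np.array([[d['fx'],0,d['cx']],[0,d['fy'],d['cy']],[0,0,1]],float)
    uv=np.array(uv,float).reshape(-1,1,2)
    p=cv2.undistortPointsIter(uv,K,np.array([d['k1'],0,0,0,0.]),None,None,(3,50,1e-9)).reshape(-1,2)
    T=np.linalg.inv(np.array(d['camera_from_world'],float))
    r=np.c_[p,np.ones(len(p))]@T[:3,:3].T; o=T[:3,3]
    s=(z-o[2])/r[:,2]; return o+r*s[:,None]
def rect(P):
    (c,s,a)=cv2.minAreaRect(P[:,:2].astype(np.float32)); return np.round(c,1),np.round(s,1),round(a,2)
E
python3 - <<'E'
from h import *
d=load('top0');w=cloud(d)
hsv=cv2.cvtColor(d['img'],cv2.COLOR_RGB2HSV)
def biggest(m,u0,u1,v0,v1):
    k=np.zeros_like(m);k[v0:v1,u0:u1]=m[v0:v1,u0:u1]
    n,l,s,c=cv2.connectedComponentsWithStats(k.astype(np.uint8)); i=1+np.argmax(s[1:,4]); return l==i
H,S,V=cv2.split(hsv)
m=biggest((H<25)&(S>110),165,315,230,305)
vv,uu=np.nonzero(m);print('wood',m.sum(),rect(onplane(d,np.c_[uu,vv],12)))
m2=biggest((H>105)&(H<130)&(S>25)&(V<130)|((w[...,2]>8)&(w[...,2]<20)),345,520,215,285)
vv,uu=np.nonzero(m2);print('metal',m2.sum(),rect(onplane(d,np.c_[uu,vv],12)))
# depth noise
print(np.nanstd(w[300:310,420:440,2]))
for nm,zt,(u0,u1,v0,v1) in [('block',48,(180,204,262,288)),('flat',34,(211,236,257,282)),('holder',66,(238,266,246,278)),('tube',96,(266,292,244,274)),('post',52,(356,374,248,268)),('turq',84,(320,344,252,280))]:
    P=w[v0:v1,u0:u1].reshape(-1,3); P=P[np.isfinite(P[:,2])]
    for lo,hi in[(zt-6,zt+6)]:
        Q=P[(P[:,2]>lo)&(P[:,2]<hi)]; print(nm,len(Q),Q.mean(0).round(1),rect(Q) if len(Q)>3 else '')
E
```

```text
wood 3355 (array([527.2, 215.9]), array([ 88.9, 298.3]), 8.57)
metal 5573 (array([ 566.8, -219.5]), array([ 89.7, 339. ]), 7.33)
1.864420300562545
block 117 [515.3 314.7  47. ] (array([515.4, 315. ]), array([28.6, 20.4]), 6.63)
flat 137 [526.3 245.   32.9] (array([526.3, 245.4]), array([27.1, 25.4]), 7.32)
holder 101 [540.7 183.4  64.8] (array([540.5, 183.2]), array([23.5, 22.1]), 62.73)
tube 185 [543.2 115.9  94.8] (array([543.8, 116.2]), array([35. , 34.6]), 64.93)
post 66 [547.4 -68.6  51. ] (array([547. , -68.6]), array([17.7, 17.6]), 88.07)
turq 180 [528.5   6.5  83. ] (array([528.3,   6.9]), array([33.7, 34.1]), 89.56)
```

Run:
```python
from h import *
for tag,boxes in [('top0',[('block',28,48,(178,206,260,290)),('flat',22,34,(209,238,255,285)),('holder',38,66,(236,268,244,280))])]:
    d=load(tag);w=cloud(d)
    for nm,zb,zt,(u0,u1,v0,v1) in boxes:
        P=w[v0:v1,u0:u1].reshape(-1,3); P=P[np.isfinite(P[:,2])]
        A=P[(P[:,2]>(zb+12)/2+1)]; B=P[abs(P[:,2]-zb)<5]
        print(nm,'all',rect(A),'base',len(B),rect(B), np.histogram(P[:,2],np.arange(0,76,4))[0])
for t in('top0',):crop(t,170,300,235,305,6,'c3')
```

```text
block all (array([515.3, 319. ]), array([36.3, 36.8]), 6.16) base 129 (array([515.3, 319. ]), array([36.3, 36.8]), 6.16) [  1  30 348 165  20  15  91  29   8   7  13  70  39   1   0   0   0   0]
flat all (array([526.8, 243.6]), array([35.2, 54.8]), 11.83) base 147 (array([527. , 242.5]), array([35.3, 56.8]), 11.83) [  1  39 343 176  71  85  14  46  81  10   1   0   0   0   0   0   0   0]
holder all (array([540.4, 183.8]), array([46., 48.]), 6.91) base 231 (array([540.5, 183.5]), array([45.9, 46. ]), 6.28) [ 19  31 338 182  60   9   8   9  72 153  11   5  35  41  12  32  65   4]
```

View pics/c3.png

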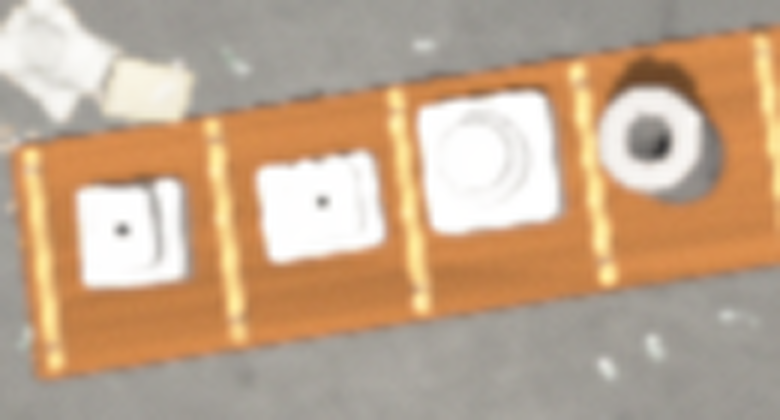

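Run:
```python
from h import *
d=load('top0')
for n,z,c in[('holder',38,[(417,103),(550,92),(562,215),(430,233)]),('block',28,[(75,190),(180,178),(190,277),(83,287)]),('flat',22,[(257,165),(375,152),(385,243),(268,264)])]:
    uv=(np.array(c)+.5)/6-.5+[170,235]
    P=onplane(d,uv,z); print(n,P.mean(0).round(1),rect(P))
from scipy.spatial.transform import Rotation as R
from plant import ctrl
s=ctrl.observe();print(s['position'],R.from_rotvec(s['ee_rot']).as_matrix().round(4),s['clock'])
```

```text
holder [540.4 182.   38. ] (array([540.8, 182. ]), array([48.4, 49.5]), 6.67)
block [515.1 317.4  28. ] (array([514.9, 317.3]), array([37.1, 40.4]), 6.09)
flat [525.  248.2  22. ] (array([525. , 248.1]), array([37.4, 44.7]), 7.71)
[251.95310914 625.6422155  230.43275806] [[-9.276e-01  3.735e-01 -5.000e-04]
 [ 3.735e-01  9.276e-01 -1.600e-03]
 [-2.000e-04 -1.600e-03 -1.000e+00]] 0.1
```

carry_out([
  [-0.012,-0.009,0],
  [-0.035,-0.028,0],
  [-0.065,-0.051,0],
  [-0.095,-0.075,0],
  [-0.125,-0.099,0],
  [-0.155,-0.122,0],
  [-0.185,-0.146,0],
  [-0.21,-0.166,0],
  [-0.225,-0.178,0],
  [-0.23,-0.182,0],
], twist=[0.05,0.15,0.27,0.4,0.53,0.66,0.79,0.92,1.02,1.066], fingers=0, squeeze=50)

```text
clock: 1.1
position: [399.3, 367.3, 231.3]
ee_rot: [2.094, 2.341, -0.001]
ft_force: [-0.0, -0.3, -0.1]
opening: 85.6
```

```bash
cat >> h.py <<'E'
def go(*t):
    from plant import ctrl
    from scipy.spatial.transform import Rotation as R
    s=ctrl.observe(); M=R.from_rotvec(s['ee_rot']).as_matrix()
    print('t',round(s['clock'],2),'pos',s['position'].round(1),'jaw deg',np.degrees(np.arctan2(M[1,1],M[0,1])).round(2),'tilt',M[2].round(4),'open',round(s['opening'],1),'F',s['ft_force'].round(1),'q',s['qpos'].round(2))
    for x in t: print(x,'slide',(M.T@(np.array(x)-s['position'])).round(1))
E
python3 -c "
from h import *
go((543.3,116.1,200))"
```

```text
t 1.1 pos [399.3 367.3 231.3] jaw deg 6.36 tilt [-9.e-04  0.e+00 -1.e+00] open 85.6 F [-0.  -0.3 -0.1] q [-1.12  0.26  0.31  1.89 -0.09  1.   -0.65]
(543.3, 116.1, 200) slide [-265.5  115.3   31.6]
```

carry_out([
  [-0.012,0.005,0],
  [-0.04,0.017,0],
  [-0.075,0.033,0],
  [-0.11,0.048,0],
  [-0.145,0.063,0],
  [-0.18,0.078,0],
  [-0.215,0.093,0],
  [-0.245,0.106,0],
  [-0.26,0.113,0],
  [-0.265,0.115,0],
], twist=[0,0,0,0,0,0,0,0,0,0])

```text
clock: 2.1
position: [544.5, 119.2, 231.3]
ee_rot: [2.086, 2.348, -0.001]
ft_force: [0.1, -0.0, -0.9]
opening: 85.3
```

```bash
python3 -c "
from h import *
go((543.3,116.1,120),(543.3,116.1,45))
snap('side','s1');crop('s1',160,460,60,330,2.4,'s1c')"
```

```text
t 2.1 pos [544.5 119.2 231.3] jaw deg 6.77 tilt [-8.e-04  2.e-04 -1.e+00] open 85.3 F [ 0.1 -0.  -0.9] q [-0.69  0.3   0.45  1.86 -0.15  1.01 -0.06]
(543.3, 116.1, 120) slide [ -2.8  -1.6 111.3]
(543.3, 116.1, 45) slide [ -2.8  -1.6 186.3]
```

View pics/s1c.png

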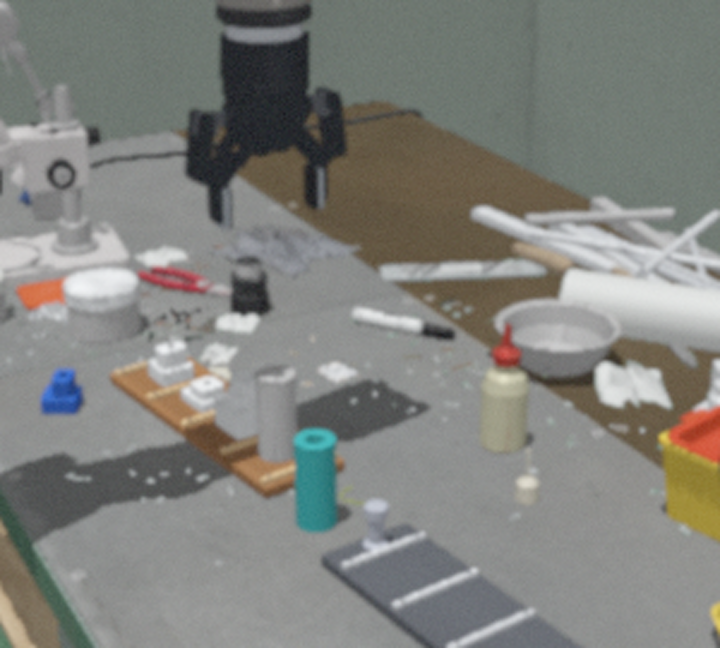

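carry_out([
  [-0.001,-0.001,0.015],
  [-0.002,-0.001,0.045],
  [-0.002,-0.001,0.075],
  [-0.002,-0.001,0.1],
  [-0.002,-0.001,0.12],
  [-0.002,-0.001,0.14],
  [-0.002,-0.001,0.16],
  [-0.002,-0.001,0.175],
  [-0.002,-0.001,0.183],
  [-0.002,-0.001,0.186],
], twist=[0,0,0,0,0,0,0,0,0,0])

```text
clock: 3.15
position: [542.6, 120.7, 44.7]
ee_rot: [-2.08, -2.353, 0.001]
ft_force: [0.3, -0.7, 0.3]
opening: 85.4
```

```bash
python3 -c "
from h import *
go((543.3,116.1,45))"
```

```text
t 3.15 pos [542.6 120.7  44.7] jaw deg 7.04 tilt [ 1.e-04 -1.e-03 -1.e+00] open 85.4 F [ 0.3 -0.7  0.3] q [-0.6   0.56  0.34  2.   -0.31  0.63  0.07]
(543.3, 116.1, 45) slide [-4.7  0.1 -0.3]
```

carry_out([
  [-0.003,0,0],
  [-0.0045,0,0],
  [-0.0045,0,0],
  [-0.0045,0,0],
  [-0.0045,0,0],
  [-0.0045,0,0],
  [-0.0045,0,0],
  [-0.0045,0,0],
  [-0.0045,0,0],
  [-0.0045,0,0],
], twist=[0,0,0,0,0,0,0,0,0,0], fingers=1, squeeze=60)

```text
clock: 4.15
position: [544.0, 115.7, 46.1]
ee_rot: [2.082, 2.352, 0.001]
ft_force: [-1.4, -0.0, 5.6]
opening: 34.5
```

```bash
python3 -c "
from h import *
go((543.3,116.1,45))"
```

```text
t 4.15 pos [544.  115.7  46.1] jaw deg 6.97 tilt [ 3.e-04  6.e-04 -1.e+00] open 34.5 F [-1.4 -0.   5.6] q [-0.59  0.55  0.34  2.   -0.3   0.64  0.08]
(543.3, 116.1, 45) slide [ 0.5 -0.6  1.1]
```

carry_out([
  [0,0,-0.005],
  [0,0,-0.015],
  [0,0,-0.03],
  [0,0,-0.05],
  [0,0,-0.075],
  [0,0,-0.1],
  [0,0,-0.115],
  [0,0,-0.125],
  [0,0,-0.13],
  [0,0,-0.13],
], twist=[0,0,0,0,0,0,0,0,0,0])

```text
clock: 5.15
position: [543.7, 115.9, 175.8]
ee_rot: [2.082, 2.353, 0.001]
ft_force: [-0.3, -0.2, -4.1]
opening: 34.9
```

```bash
python3 -c "
from h import *
go((553.4,-115.3,175),(553.4,-115.3,46))
snap('side','s2');crop('s2',160,460,60,330,2.4,'s2c')"
```

```text
t 5.15 pos [543.7 115.9 175.8] jaw deg 6.99 tilt [ 3.e-04  7.e-04 -1.e+00] open 34.9 F [-0.3 -0.2 -4.1] q [-0.67  0.36  0.44  1.92 -0.19  0.9  -0.01]
(553.4, -115.3, 175) slide [-230.6  -18.6    0.7]
(553.4, -115.3, 46) slide [-230.7  -18.6  129.7]
```

View pics/s2c.png

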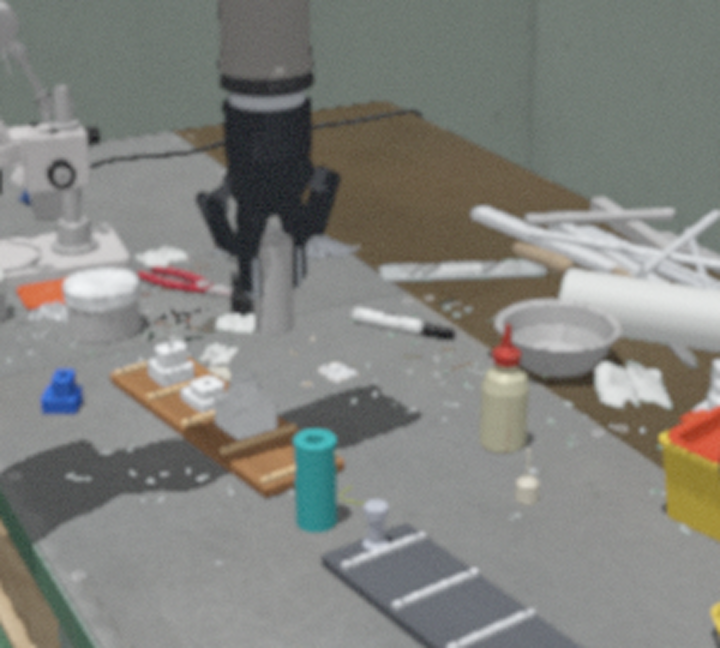

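carry_out([
  [-0.008,0,0],
  [-0.025,-0.002,0],
  [-0.055,-0.004,0],
  [-0.09,-0.007,0],
  [-0.125,-0.01,0],
  [-0.16,-0.013,0],
  [-0.19,-0.015,0],
  [-0.213,-0.017,0],
  [-0.227,-0.018,0],
  [-0.231,-0.0185,0],
], twist=[0,0,0,0,0,0,0,0,0,0])

```text
clock: 6.2
position: [552.8, -117.9, 174.8]
ee_rot: [-2.085, -2.349, 0.002]
ft_force: [-0.6, 0.6, -4.6]
opening: 34.5
```

carry_out([
  [0,0,0],
  [0,0,0.015],
  [0,0,0.035],
  [0,0,0.06],
  [0,0,0.08],
  [0,0,0.095],
  [0,0,0.105],
  [0,0,0.11],
  [0,0,0.11],
  [0,0,0.11],
], twist=[0,0,0,0,0,0,0,0,0,0])

```text
clock: 7.2
position: [554.0, -115.8, 65.9]
ee_rot: [2.081, 2.352, 0.001]
ft_force: [0.5, -0.8, -4.9]
opening: 34.9
```

```bash
python3 -c "
from h import *
go((553.4,-115.3,46))
snap('side','s3');crop('s3',220,460,130,390,2.3,'s3c')"
```

```text
t 7.2 pos [ 554.  -115.8   65.9] jaw deg 6.98 tilt [-2.0e-04  1.2e-03 -1.0e+00] open 34.9 F [ 0.5 -0.8 -4.9] q [-0.22  0.54  0.41  1.97 -0.33  0.69  0.52]
(553.4, -115.3, 46) slide [ 0.6 -0.6 19.9]
```

View pics/s3c.png

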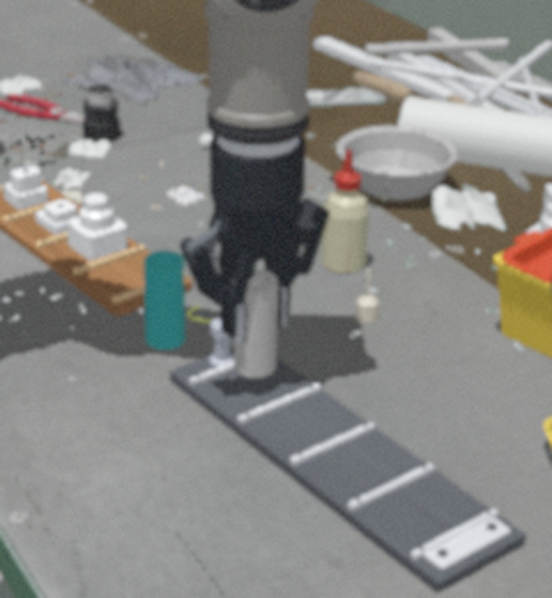

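carry_out([
  [0,0,0.005],
  [0,0,0.01],
  [0,0,0.014],
  [0,0,0.016],
  [0,0,0.018],
  [0,0,0.019],
  [0,0,0.0195],
  [0,0,0.0195],
  [0,0,0.0195],
  [0,0,0.0195],
], twist=[0,0,0,0,0,0,0,0,0,0])

```text
clock: 8.25
position: [553.4, -115.8, 46.2]
ee_rot: [-2.082, -2.352, -0.0]
ft_force: [-3.3, 0.7, 6.0]
opening: 35.0
```

```bash
python3 -c "
from h import *
go((553.4,-115.3,46))"
```

```text
t 8.25 pos [ 553.4 -115.8   46.2] jaw deg 6.98 tilt [ 2.e-04  0.e+00 -1.e+00] open 35.0 F [-3.3  0.7  6. ] q [-0.21  0.57  0.4   1.98 -0.35  0.65  0.54]
(553.4, -115.3, 46) slide [0.5 0.1 0.2]
```

Contact on the plate (+6 N). Release, then rise.

carry_out([
  [0,0,0],
  [0,0,0],
  [0,0,0],
  [0,0,0],
  [0,0,0],
  [0,0,0],
  [0,0,0],
  [0,0,0],
  [0,0,0],
  [0,0,0],
], twist=[0,0,0,0,0,0,0,0,0,0], fingers=0)

```text
clock: 9.25
position: [553.4, -115.7, 45.8]
ee_rot: [-2.082, -2.353, -0.0]
ft_force: [0.3, 0.2, 0.5]
opening: 85.4
```

carry_out([
  [0,0,-0.005],
  [0,0,-0.02],
  [0,0,-0.045],
  [0,0,-0.075],
  [0,0,-0.105],
  [0,0,-0.13],
  [0,0,-0.15],
  [0,0,-0.16],
  [0,0,-0.165],
  [0,0,-0.165],
], twist=[0,0,0,0,0,0,0,0,0,0])

```text
clock: 10.25
position: [553.5, -115.7, 211.2]
ee_rot: [2.082, 2.353, 0.001]
ft_force: [-0.5, -0.0, -0.3]
opening: 85.4
```

```bash
python3 -c "
from h import *
go((540.5,183.3,211),(540.5,183.3,14))
snap('side','s4');crop('s4',220,460,130,390,2.3,'s4c')"
```

```text
t 10.25 pos [ 553.5 -115.7  211.2] jaw deg 7.0 tilt [ 1.e-04  6.e-04 -1.e+00] open 85.4 F [-0.5 -0.  -0.3] q [-0.31  0.34  0.52  1.87 -0.2   0.98  0.41]
(540.5, 183.3, 211) slide [2.983e+02 2.350e+01 2.000e-01]
(540.5, 183.3, 14) slide [298.3  23.4 197.2]
```

View pics/s4c.png

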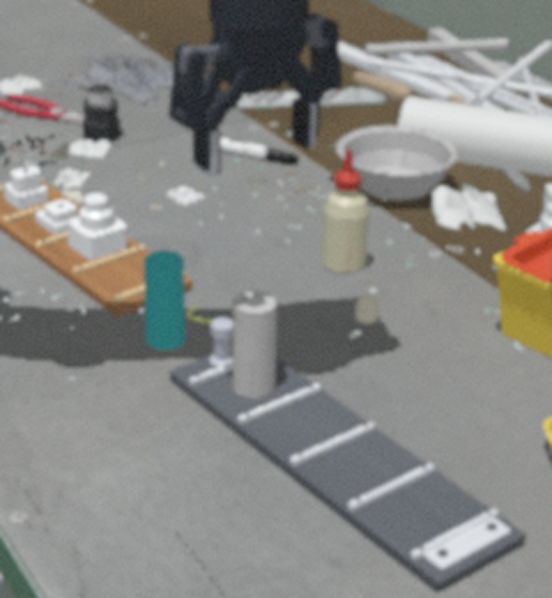

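carry_out([
  [0.01,0.001,0],
  [0.035,0.003,0],
  [0.075,0.006,0],
  [0.12,0.0095,0],
  [0.165,0.013,0],
  [0.21,0.0165,0],
  [0.25,0.02,0],
  [0.28,0.022,0],
  [0.294,0.023,0],
  [0.2985,0.0235,0],
], twist=[0,0,0,0,0,0,0,0,0,0])

```text
clock: 11.3
position: [539.6, 185.1, 209.9]
ee_rot: [-2.078, -2.355, 0.002]
ft_force: [-0.1, 0.2, 0.6]
opening: 85.5
```

carry_out([
  [0,0,0.01],
  [0,0,0.035],
  [0,0,0.07],
  [0,0,0.1],
  [0,0,0.13],
  [0,0,0.155],
  [0,0,0.175],
  [0,0,0.19],
  [0,0,0.196],
  [0,0,0.197],
], twist=[0,0,0,0,0,0,0,0,0,0])

```text
clock: 12.3
position: [540.3, 182.2, 13.3]
ee_rot: [2.084, 2.351, -0.002]
ft_force: [-0.5, 0.5, 0.7]
opening: 85.5
```

```bash
python3 -c "
from h import *
go((540.5,183.3,14))
snap('side','s5');crop('s5',180,360,130,310,3.3,'s5c')"
```

```text
t 12.3 pos [540.3 182.2  13.3] jaw deg 6.91 tilt [-8.e-04 -8.e-04 -1.e+00] open 85.5 F [-0.5  0.5  0.7] q [-0.66  0.62  0.3   1.97 -0.31  0.59 -0.04]
(540.5, 183.3, 14) slide [ 1.1  0.3 -0.7]
```

View pics/s5c.png

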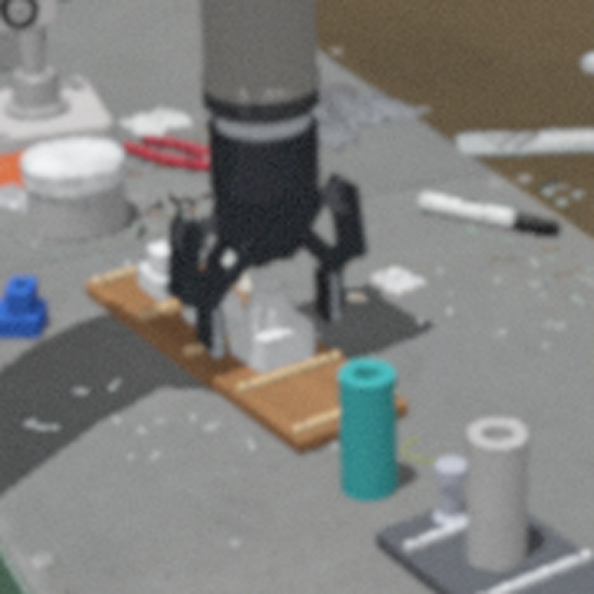

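carry_out([
  [0.001,0,-0.001],
  [0.001,0,-0.001],
  [0.001,0,-0.001],
  [0.001,0,-0.001],
  [0.001,0,-0.001],
  [0.001,0,-0.001],
  [0.001,0,-0.001],
  [0.001,0,-0.001],
  [0.001,0,-0.001],
  [0.001,0,-0.001],
], twist=[0,0,0,0,0,0,0,0,0,0], fingers=1)

```text
clock: 13.35
position: [540.9, 184.9, 15.9]
ee_rot: [2.081, 2.353, 0.003]
ft_force: [-0.4, 0.3, 6.6]
opening: 44.6
```

carry_out([
  [0,0,-0.005],
  [0,0,-0.015],
  [0,0,-0.03],
  [0,0,-0.05],
  [0,0,-0.075],
  [0,0,-0.1],
  [0,0,-0.12],
  [0,0,-0.135],
  [0,0,-0.14],
  [0,0,-0.14],
], twist=[0,0,0,0,0,0,0,0,0,0])

```text
clock: 14.35
position: [540.5, 184.6, 155.5]
ee_rot: [2.082, 2.353, 0.002]
ft_force: [0.5, 0.5, -1.7]
opening: 44.8
```

```bash
python3 -c "
from h import *
go((562.3,-184.8,154),(562.3,-184.8,14))
snap('side','s6');crop('s6',180,360,80,310,2.6,'s6c')"
```

```text
t 14.35 pos [540.5 184.6 155.5] jaw deg 6.99 tilt [ 6.0e-04  1.1e-03 -1.0e+00] open 44.8 F [ 0.5  0.5 -1.7] q [-0.75  0.41  0.4   1.9  -0.21  0.87 -0.12]
(562.3, -184.8, 154) slide [-369.3  -23.3    1.3]
(562.3, -184.8, 14) slide [-369.4  -23.5  141.3]
```

View pics/s6c.png

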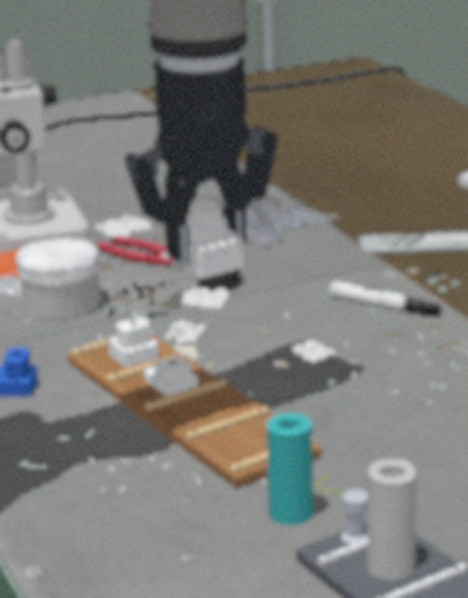

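carry_out([
  [-0.015,-0.001,0],
  [-0.05,-0.003,0],
  [-0.095,-0.006,0],
  [-0.14,-0.009,0],
  [-0.185,-0.012,0],
  [-0.23,-0.015,0],
  [-0.275,-0.018,0],
  [-0.315,-0.02,0],
  [-0.35,-0.022,0],
  [-0.368,-0.0235,0],
], twist=[0,0,0,0,0,0,0,0,0,0])

```text
clock: 15.4
position: [559.7, -189.3, 153.9]
ee_rot: [-2.088, -2.347, 0.005]
ft_force: [-0.6, -0.3, -1.7]
opening: 44.9
```

carry_out([
  [0,0,0],
  [0,0,0.015],
  [0,0,0.035],
  [0,0,0.06],
  [0,0,0.085],
  [0,0,0.105],
  [0,0,0.12],
  [0,0,0.125],
  [0,0,0.125],
  [0,0,0.125],
], twist=[0,0,0,0,0,0,0,0,0,0])

```text
clock: 16.4
position: [562.3, -183.8, 30.4]
ee_rot: [2.081, 2.352, 0.001]
ft_force: [-0.3, 0.3, -1.9]
opening: 44.9
```

```bash
python3 -c "
from h import *
go((562.3,-184,15.5))
snap('side','s7');crop('s7',240,460,130,390,2.3,'s7c')"
```

```text
t 16.4 pos [ 562.3 -183.8   30.4] jaw deg 7.0 tilt [-4.e-04  1.e-03 -1.e+00] open 44.9 F [-0.3  0.3 -1.9] q [-0.07  0.63  0.37  1.92 -0.36  0.66  0.65]
(562.3, -184, 15.5) slide [-0.2 -0.  14.9]
```

View pics/s7c.png

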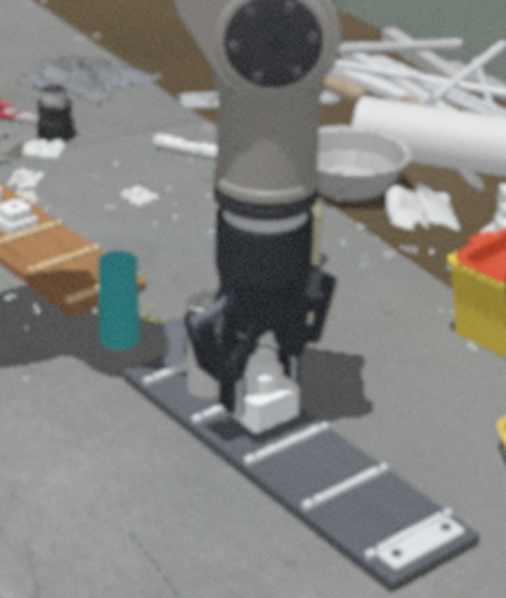

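carry_out([
  [0,0,0.004],
  [0,0,0.008],
  [0,0,0.011],
  [0,0,0.013],
  [0,0,0.014],
  [0,0,0.015],
  [0,0,0.015],
  [0,0,0.015],
  [0,0,0.015],
  [0,0,0.015],
], twist=[0,0,0,0,0,0,0,0,0,0])

```text
clock: 17.45
position: [561.6, -183.6, 15.9]
ee_rot: [-2.082, -2.352, -0.001]
ft_force: [-4.2, 1.5, 10.8]
opening: 44.7
```

carry_out([
  [0,0,0],
  [0,0,0],
  [0,0,0],
  [0,0,0],
  [0,0,0],
  [0,0,0],
  [0,0,0],
  [0,0,0],
  [0,0,0],
  [0,0,0],
], twist=[0,0,0,0,0,0,0,0,0,0], fingers=0)

```text
clock: 18.45
position: [561.8, -183.7, 14.8]
ee_rot: [-2.082, -2.353, -0.0]
ft_force: [0.0, -0.0, 0.6]
opening: 85.7
```

carry_out([
  [0,0,-0.005],
  [0,0,-0.02],
  [0,0,-0.045],
  [0,0,-0.075],
  [0,0,-0.11],
  [0,0,-0.14],
  [0,0,-0.165],
  [0,0,-0.18],
  [0,0,-0.185],
  [0,0,-0.185],
], twist=[0,0,0,0,0,0,0,0,0,0])

```text
clock: 19.45
position: [561.8, -183.6, 200.2]
ee_rot: [2.081, 2.352, 0.001]
ft_force: [1.1, 0.2, -0.1]
opening: 85.4
```

```bash
python3 -c "
from h import *
go((526.2,248.7,200),(526.2,248.7,13))
snap('side','s8');crop('s8',160,460,160,390,2.6,'s8c')"
```

```text
t 19.45 pos [ 561.8 -183.6  200.2] jaw deg 6.99 tilt [ 0.e+00  7.e-04 -1.e+00] open 85.4 F [ 1.1  0.2 -0.1] q [-0.17  0.4   0.49  1.82 -0.23  0.98  0.54]
(526.2, 248.7, 200) slide [4.335e+02 1.730e+01 2.000e-01]
(526.2, 248.7, 13) slide [433.4  17.2 187.2]
```

View pics/s8c.png

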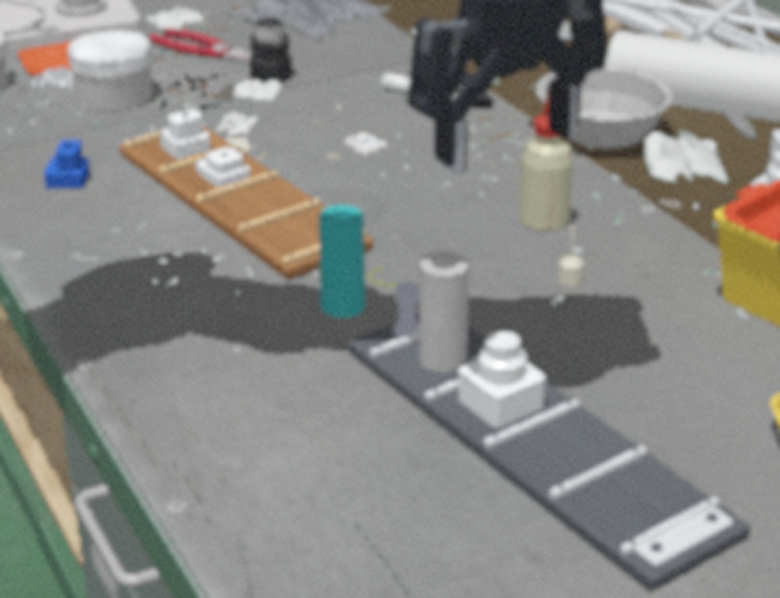

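carry_out([
  [0.015,0.001,0],
  [0.05,0.002,0],
  [0.095,0.004,0],
  [0.145,0.006,0],
  [0.195,0.008,0],
  [0.245,0.01,0],
  [0.295,0.012,0],
  [0.345,0.014,0],
  [0.39,0.016,0],
  [0.42,0.017,0],
], twist=[0,0,0,0,0,0,0,0,0,0])

```text
clock: 20.5
position: [525.0, 240.3, 198.4]
ee_rot: [-2.075, -2.356, 0.002]
ft_force: [0.3, 0.1, -0.4]
opening: 85.7
```

carry_out([
  [0.01,0,0],
  [0.0135,0,0.02],
  [0.0135,0,0.05],
  [0.0135,0,0.08],
  [0.0135,0,0.11],
  [0.0135,0,0.135],
  [0.0135,0,0.155],
  [0.0135,0,0.165],
  [0.0135,0,0.17],
  [0.0135,0,0.17],
], twist=[0,0,0,0,0,0,0,0,0,0])

```text
clock: 21.5
position: [525.7, 248.3, 29.6]
ee_rot: [-2.082, -2.352, 0.001]
ft_force: [0.6, 0.4, 0.1]
opening: 85.2
```

```bash
python3 -c "
from h import *
go((526.2,248.7,14))
snap('side','s9');crop('s9',160,360,100,310,2.8,'s9c')"
```

```text
t 21.5 pos [525.7 248.3  29.6] jaw deg 6.97 tilt [-5.e-04 -6.e-04 -1.e+00] open 85.2 F [0.6 0.4 0.1] q [-0.76  0.6   0.28  1.94 -0.27  0.63 -0.19]
(526.2, 248.7, 14) slide [ 0.4  0.6 15.6]
```

View pics/s9c.png

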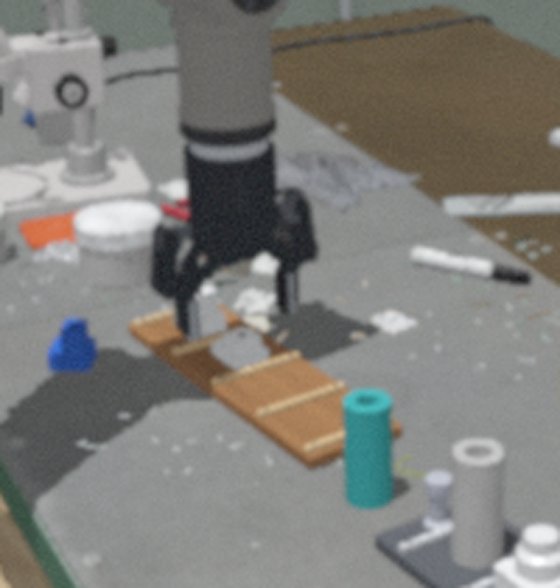

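carry_out([
  [0,0,0.005],
  [0,0,0.01],
  [0,0,0.014],
  [0,0,0.0155],
  [0,0,0.0155],
  [0,0,0.0155],
  [0,0,0.0155],
  [0,0,0.0155],
  [0,0,0.0155],
  [0,0,0.0155],
], twist=[0,0,0,0,0,0,0,0,0,0])

```text
clock: 22.55
position: [525.9, 248.6, 14.4]
ee_rot: [2.082, 2.353, 0.0]
ft_force: [0.1, -1.1, -0.9]
opening: 85.3
```

carry_out([
  [0,0,0],
  [0,0,0],
  [0,0,0],
  [0,0,0],
  [0,0,0],
  [0,0,0],
  [0,0,0],
  [0,0,0],
  [0,0,0],
  [0,0,0],
], twist=[0,0,0,0,0,0,0,0,0,0], fingers=1)

```text
clock: 23.55
position: [526.2, 248.7, 14.7]
ee_rot: [2.082, 2.352, 0.001]
ft_force: [-0.9, -0.3, 5.2]
opening: 31.9
```

```bash
python3 -c "
from h import *
go((526.2,248.7,14))"
```

```text
t 23.55 pos [526.2 248.7  14.7] jaw deg 6.98 tilt [ 3.e-04  6.e-04 -1.e+00] open 31.9 F [-0.9 -0.3  5.2] q [-0.75  0.63  0.27  1.94 -0.28  0.6  -0.18]
(526.2, 248.7, 14) slide [-0.   0.   0.7]
```

carry_out([
  [0,0,-0.005],
  [0,0,-0.015],
  [0,0,-0.03],
  [0,0,-0.05],
  [0,0,-0.075],
  [0,0,-0.1],
  [0,0,-0.12],
  [0,0,-0.135],
  [0,0,-0.14],
  [0,0,-0.14],
], twist=[0,0,0,0,0,0,0,0,0,0])

```text
clock: 24.55
position: [526.1, 248.8, 155.0]
ee_rot: [2.082, 2.353, 0.002]
ft_force: [0.2, 0.3, -0.5]
opening: 31.8
```

```bash
python3 -c "
from h import *
go((580.2,-323.7,154))
snap('side','s10');crop('s10',160,360,60,310,2.4,'s10c')"
```

```text
t 24.55 pos [526.1 248.8 155. ] jaw deg 7.0 tilt [ 7.e-04  1.e-03 -1.e+00] open 31.8 F [ 0.2  0.3 -0.5] q [-0.82  0.42  0.35  1.88 -0.19  0.87 -0.26]
(580.2, -323.7, 154) slide [-574.9  -16.     0.6]
```

View pics/s10c.png

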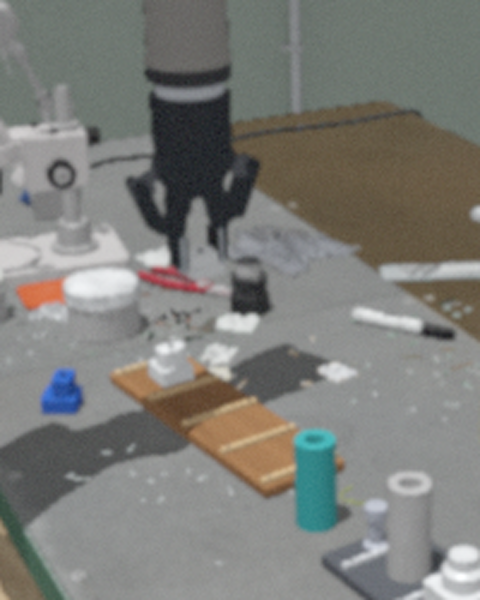

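carry_out([
  [-0.012,0,0],
  [-0.035,-0.001,0],
  [-0.07,-0.002,0],
  [-0.11,-0.003,0],
  [-0.15,-0.004,0],
  [-0.19,-0.005,0],
  [-0.23,-0.0065,0],
  [-0.27,-0.0075,0],
  [-0.31,-0.0085,0],
  [-0.35,-0.01,0],
], twist=[0,0,0,0,0,0,0,0,0,0])

```text
clock: 25.6
position: [557.4, -102.6, 153.3]
ee_rot: [-2.082, -2.351, 0.002]
ft_force: [-0.2, 0.4, -1.5]
opening: 31.9
```

carry_out([
  [-0.04,-0.001,0],
  [-0.08,-0.002,0],
  [-0.12,-0.003,0],
  [-0.155,-0.004,0],
  [-0.185,-0.005,0],
  [-0.205,-0.0055,0],
  [-0.218,-0.006,0],
  [-0.225,-0.006,0],
  [-0.225,-0.006,0],
  [-0.225,-0.006,0],
], twist=[0,0,0,0,0,0,0,0,0,0])

```text
clock: 26.6
position: [580.1, -322.7, 153.9]
ee_rot: [-2.08, -2.353, -0.001]
ft_force: [-0.9, 1.4, -0.9]
opening: 32.1
```

```bash
python3 -c "
from h import *
go((580.2,-323.7,30),(580.2,-323.7,15))"
```

```text
t 26.6 pos [ 580.1 -322.7  153.9] jaw deg 7.06 tilt [ 1.2e-03 -4.0e-04 -1.0e+00] open 32.1 F [-0.9  1.4 -0.9] q [ 0.11  0.57  0.44  1.68 -0.28  0.96  0.77]
(580.2, -323.7, 30) slide [-1.100e+00  1.000e-01  1.239e+02]
(580.2, -323.7, 15) slide [-1.100e+00  1.000e-01  1.389e+02]
```

carry_out([
  [0,0,0.01],
  [-0.001,0,0.03],
  [-0.001,0,0.055],
  [-0.001,0,0.08],
  [-0.001,0,0.1],
  [-0.001,0,0.115],
  [-0.001,0,0.122],
  [-0.001,0,0.124],
  [-0.001,0,0.124],
  [-0.001,0,0.124],
], twist=[0,0,0,0,0,0,0,0,0,0])

```text
clock: 27.6
position: [580.8, -325.4, 31.3]
ee_rot: [2.081, 2.352, 0.001]
ft_force: [0.1, 1.0, -0.7]
opening: 31.9
```

```bash
python3 -c "
from h import *
go((580.2,-323.7,15))
snap('side','s11');crop('s11',260,460,180,390,2.8,'s11c')"
```

```text
t 27.6 pos [ 580.8 -325.4   31.3] jaw deg 6.99 tilt [-9.0e-04  1.4e-03 -1.0e+00] open 31.9 F [ 0.1  1.  -0.7] q [ 0.16  0.72  0.37  1.73 -0.36  0.75  0.83]
(580.2, -323.7, 15) slide [ 1.8 -0.4 16.3]
```

View pics/s11c.png

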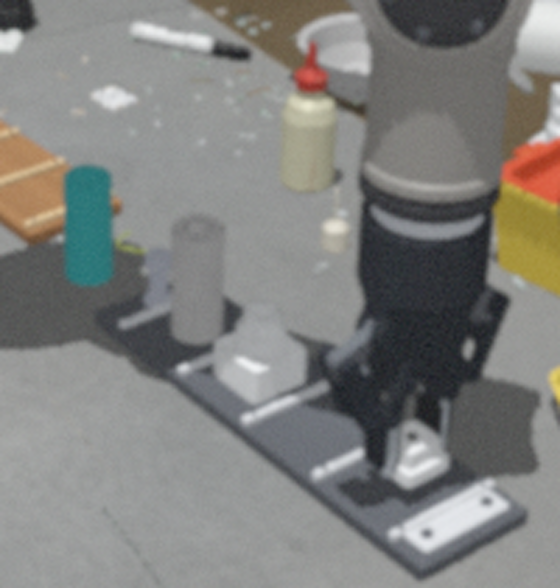

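carry_out([
  [0.001,0,0.004],
  [0.0018,0,0.008],
  [0.0018,0,0.011],
  [0.0018,0,0.013],
  [0.0018,0,0.015],
  [0.0018,0,0.016],
  [0.0018,0,0.0165],
  [0.0018,0,0.0165],
  [0.0018,0,0.0165],
  [0.0018,0,0.0165],
], twist=[0,0,0,0,0,0,0,0,0,0])

```text
clock: 28.65
position: [579.8, -323.2, 14.7]
ee_rot: [-2.082, -2.352, -0.001]
ft_force: [-3.1, 2.6, 8.4]
opening: 32.2
```

carry_out([
  [0,0,0],
  [0,0,0],
  [0,0,0],
  [0,0,0],
  [0,0,0],
  [0,0,0],
  [0,0,0],
  [0,0,0],
  [0,0,0],
  [0,0,0],
], twist=[0,0,0,0,0,0,0,0,0,0], fingers=0)

```text
clock: 29.65
position: [579.9, -323.2, 13.8]
ee_rot: [-2.082, -2.353, -0.0]
ft_force: [0.5, -0.4, 0.1]
opening: 85.4
```

carry_out([
  [0,0,-0.005],
  [0,0,-0.02],
  [0,0,-0.045],
  [0,0,-0.075],
  [0,0,-0.11],
  [0,0,-0.14],
  [0,0,-0.165],
  [0,0,-0.18],
  [0,0,-0.185],
  [0,0,-0.185],
], twist=[0,0,0,0,0,0,0,0,0,0])

```text
clock: 30.65
position: [579.9, -323.2, 199.2]
ee_rot: [2.081, 2.352, 0.001]
ft_force: [-0.7, 0.9, -0.6]
opening: 85.4
```

```bash
python3 -c "
from h import *
go((515.3,318.6,200))
snap('side','s12');crop('s12',260,460,180,390,2.8,'s12c')"
```

```text
t 30.65 pos [ 579.9 -323.2  199.2] jaw deg 6.99 tilt [-1.e-04  6.e-04 -1.e+00] open 85.4 F [-0.7  0.9 -0.6] q [ 0.09  0.52  0.46  1.64 -0.26  1.04  0.76]
(515.3, 318.6, 200) slide [644.9  14.   -0.9]
```

View pics/s12c.png

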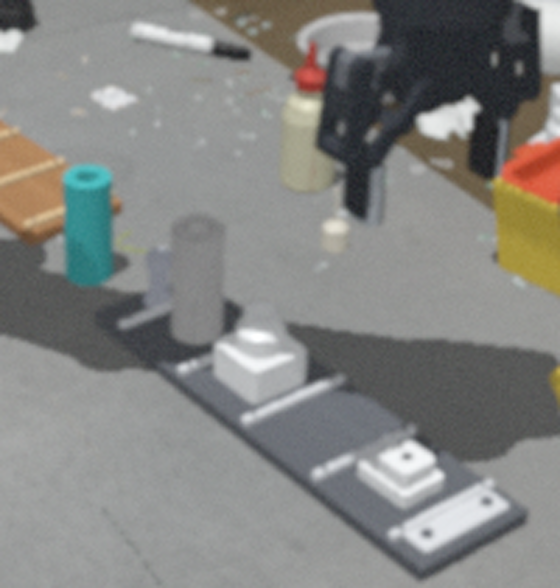

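Flat block stands in the end compartment. Next the stepped block.

carry_out([
  [0.012,0,0],
  [0.035,0.001,0],
  [0.075,0.002,0],
  [0.115,0.003,0],
  [0.155,0.004,0],
  [0.195,0.005,0],
  [0.235,0.006,0],
  [0.275,0.007,0],
  [0.315,0.008,0],
  [0.355,0.008,0],
], twist=[0,0,0,0,0,0,0,0,0,0])

```text
clock: 31.7
position: [543.1, 32.5, 197.7]
ee_rot: [-2.08, -2.353, 0.002]
ft_force: [0.3, 0.9, 0.1]
opening: 85.3
```

carry_out([
  [0.04,0.001,0],
  [0.085,0.002,0],
  [0.13,0.003,0],
  [0.175,0.004,0],
  [0.215,0.005,0],
  [0.25,0.0055,0],
  [0.275,0.006,0],
  [0.288,0.006,0],
  [0.29,0.006,0],
  [0.29,0.006,0],
], twist=[0,0,0,0,0,0,0,0,0,0])

```text
clock: 32.7
position: [515.1, 317.5, 198.2]
ee_rot: [2.082, 2.352, -0.002]
ft_force: [-1.0, -0.7, 0.3]
opening: 85.5
```

carry_out([
  [0,0,0.01],
  [0,0,0.035],
  [0,0,0.07],
  [0,0,0.1],
  [0,0,0.13],
  [0,0,0.15],
  [0,0,0.165],
  [0,0,0.17],
  [0,0,0.17],
  [0,0,0.17],
], twist=[0,0,0,0,0,0,0,0,0,0])

```text
clock: 33.7
position: [516.1, 318.8, 29.7]
ee_rot: [2.082, 2.352, 0.002]
ft_force: [-1.1, -0.3, -0.2]
opening: 85.3
```

```bash
python3 -c "
from h import *
go((515.3,318.6,14))
snap('side','s13');crop('s13',140,340,100,310,2.8,'s13c')"
```

```text
t 33.7 pos [516.1 318.8  29.7] jaw deg 6.96 tilt [ 7.0e-04  1.4e-03 -1.0e+00] open 85.3 F [-1.1 -0.3 -0.2] q [-0.83  0.63  0.23  1.88 -0.23  0.66 -0.34]
(515.3, 318.6, 14) slide [-0.1 -0.8 15.7]
```

View pics/s13c.png

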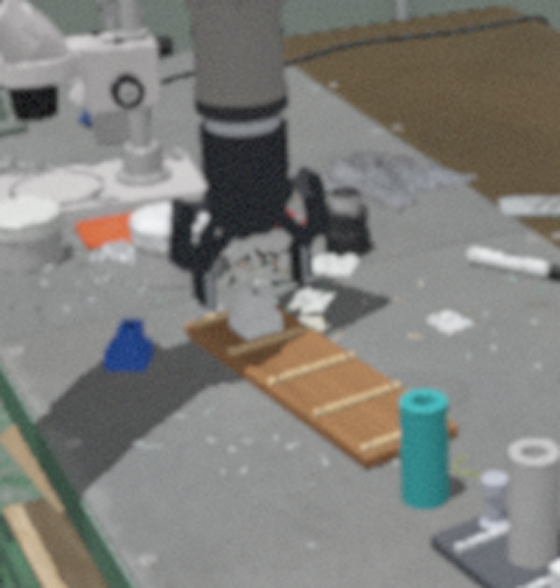

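carry_out([
  [0,0,0.005],
  [0,0,0.01],
  [0,0,0.014],
  [0,0,0.0155],
  [0,0,0.0155],
  [0,0,0.0155],
  [0,0,0.0155],
  [0,0,0.0155],
  [0,0,0.0155],
  [0,0,0.0155],
], twist=[0,0,0,0,0,0,0,0,0,0])

```text
clock: 34.75
position: [515.3, 318.7, 13.4]
ee_rot: [-2.082, -2.353, -0.0]
ft_force: [-0.1, -0.8, -0.6]
opening: 85.4
```

carry_out([
  [0,0,0],
  [0,0,0],
  [0,0,0],
  [0,0,0],
  [0,0,0],
  [0,0,0],
  [0,0,0],
  [0,0,0],
  [0,0,0],
  [0,0,0],
], twist=[0,0,0,0,0,0,0,0,0,0], fingers=1)

```text
clock: 35.75
position: [515.6, 318.8, 13.6]
ee_rot: [2.082, 2.353, 0.001]
ft_force: [0.1, 0.3, 5.3]
opening: 34.8
```

carry_out([
  [0,0,-0.005],
  [0,0,-0.015],
  [0,0,-0.03],
  [0,0,-0.05],
  [0,0,-0.075],
  [0,0,-0.1],
  [0,0,-0.12],
  [0,0,-0.135],
  [0,0,-0.14],
  [0,0,-0.14],
], twist=[0,0,0,0,0,0,0,0,0,0])

```text
clock: 36.75
position: [515.5, 318.9, 154.0]
ee_rot: [2.082, 2.353, 0.002]
ft_force: [0.2, 0.3, -0.5]
opening: 34.6
```

```bash
python3 -c "
from h import *
go((571.3,-254.2,154))
snap('side','s14');crop('s14',140,340,60,270,2.8,'s14c')"
```

```text
t 36.75 pos [515.5 318.9 154. ] jaw deg 6.99 tilt [ 8.e-04  1.e-03 -1.e+00] open 34.6 F [ 0.2  0.3 -0.5] q [-0.88  0.46  0.29  1.82 -0.16  0.89 -0.39]
(571.3, -254.2, 154) slide [-5.756e+02 -1.430e+01 -4.000e-01]
```

View pics/s14c.png

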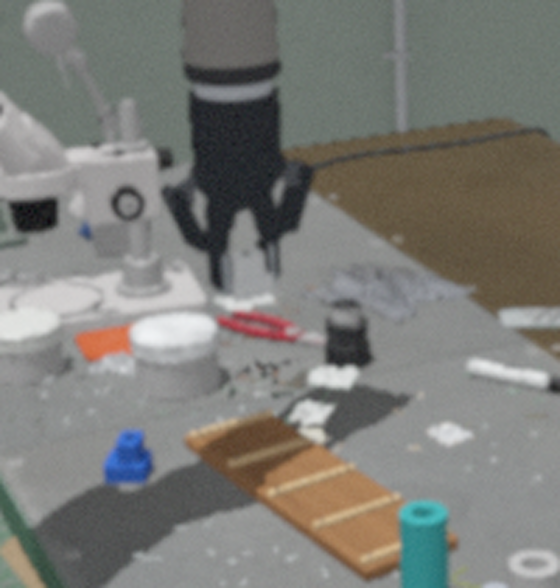

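carry_out([
  [-0.012,0,0],
  [-0.035,-0.001,0],
  [-0.07,-0.002,0],
  [-0.11,-0.003,0],
  [-0.15,-0.004,0],
  [-0.19,-0.005,0],
  [-0.23,-0.006,0],
  [-0.27,-0.007,0],
  [-0.31,-0.008,0],
  [-0.35,-0.009,0],
], twist=[0,0,0,0,0,0,0,0,0,0])

```text
clock: 37.8
position: [547.8, -32.5, 152.3]
ee_rot: [-2.082, -2.351, 0.003]
ft_force: [0.8, 0.3, -1.1]
opening: 34.5
```

carry_out([
  [-0.04,-0.001,0],
  [-0.08,-0.002,0],
  [-0.12,-0.003,0],
  [-0.155,-0.004,0],
  [-0.185,-0.005,0],
  [-0.205,-0.005,0],
  [-0.218,-0.0055,0],
  [-0.2255,-0.0055,0],
  [-0.2255,-0.0055,0],
  [-0.2255,-0.0055,0],
], twist=[0,0,0,0,0,0,0,0,0,0])

```text
clock: 38.8
position: [570.9, -253.0, 152.9]
ee_rot: [-2.08, -2.353, -0.0]
ft_force: [-0.4, 0.7, -1.6]
opening: 34.5
```

carry_out([
  [0,0,0.01],
  [0,0,0.03],
  [0,0,0.055],
  [0,0,0.08],
  [0,0,0.1],
  [0,0,0.115],
  [0,0,0.122],
  [0,0,0.124],
  [0,0,0.124],
  [0,0,0.124],
], twist=[0,0,0,0,0,0,0,0,0,0])

```text
clock: 39.8
position: [571.6, -254.6, 30.2]
ee_rot: [2.081, 2.352, 0.001]
ft_force: [0.3, 1.1, -1.3]
opening: 34.5
```

```bash
python3 -c "
from h import *
go((571.3,-254.2,14))
snap('side','s15');crop('s15',260,460,180,390,2.8,'s15c')"
```

```text
t 39.8 pos [ 571.6 -254.6   30.2] jaw deg 6.99 tilt [-7.0e-04  1.5e-03 -1.0e+00] open 34.5 F [ 0.3  1.1 -1.3] q [ 0.08  0.66  0.33  1.84 -0.32  0.69  0.72]
(571.3, -254.2, 14) slide [ 0.5 -0.3 16.2]
```

View pics/s15c.png

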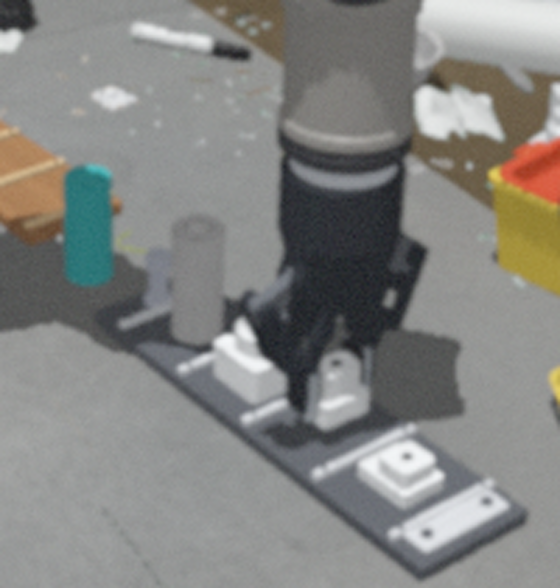

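carry_out([
  [0,0,0.004],
  [0,0,0.008],
  [0,0,0.011],
  [0,0,0.013],
  [0,0,0.015],
  [0,0,0.016],
  [0,0,0.0165],
  [0,0,0.0165],
  [0,0,0.0165],
  [0,0,0.0165],
], twist=[0,0,0,0,0,0,0,0,0,0])

```text
clock: 40.85
position: [570.8, -254.3, 13.7]
ee_rot: [-2.082, -2.352, -0.001]
ft_force: [-3.8, 1.6, 7.8]
opening: 34.4
```

carry_out([
  [0,0,0],
  [0,0,0],
  [0,0,0],
  [0,0,0],
  [0,0,0],
  [0,0,0],
  [0,0,0],
  [0,0,0],
  [0,0,0],
  [0,0,0],
], twist=[0,0,0,0,0,0,0,0,0,0], fingers=0)

```text
clock: 41.85
position: [570.9, -254.3, 12.8]
ee_rot: [2.082, 2.353, 0.0]
ft_force: [0.6, -0.0, -0.7]
opening: 85.2
```

carry_out([
  [0,0,-0.005],
  [0,0,-0.02],
  [0,0,-0.045],
  [0,0,-0.075],
  [0,0,-0.11],
  [0,0,-0.14],
  [0,0,-0.165],
  [0,0,-0.185],
  [0,0,-0.195],
  [0,0,-0.2],
], twist=[0,0,0,0,0,0,0,0,0,0])

```text
clock: 42.85
position: [571.3, -254.6, 214.5]
ee_rot: [2.081, 2.351, 0.002]
ft_force: [-0.5, -1.0, -0.0]
opening: 85.7
```

carry_out([
  [0.02,0,0],
  [0.06,0,0],
  [0.1,0,0],
  [0.14,0,0],
  [0.18,0,0],
  [0.22,0,0],
  [0.26,0,0],
  [0.3,0,0],
  [0.34,0,0],
  [0.37,0,0],
], twist=[0,0,0,0,0,0,0,0,0,0])

```text
clock: 43.85
position: [524.6, 115.7, 212.0]
ee_rot: [-2.078, -2.354, 0.002]
ft_force: [0.4, -0.3, 0.5]
opening: 85.6
```

Run:
```python
from h import *
go()
snap('side','s16');crop('s16',260,460,180,390,2.8,'s16c')
d=snap('top','t16');crop('t16',340,520,200,300,4,'t16c')
w=cloud(d)
c=np.array([566.8,-219.5]);a=np.radians(7.33);ex=np.array([np.cos(a),np.sin(a)]);ey=np.array([-ex[1],ex[0]])
P=w[200:300,340:520].reshape(-1,3);P=P[np.isfinite(P[:,2])]
L=np.c_[(P[:,:2]-c)@ex,(P[:,:2]-c)@ey,P[:,2]]
for n,y,zl,zh in[('tube top',105,90,102),('holder boss',35,60,70),('holder base',35,33,43),('block top',-35,43,53),('block all',-35,22,53),('flat top',-105,29,39),('flat all',-105,19,39)]:
    q=L[(abs(L[:,1]-y)<32)&(abs(L[:,0])<44)&(L[:,2]>zl)&(L[:,2]<zh)]
    print(n,len(q),q.mean(0).round(1) if len(q) else '',rect(q) if len(q)>4 else '')
for b,z in[((295,325,150,180),0),((348,362,178,194),0)]: pass
```

```text
t 43.85 pos [524.6 115.7 212. ] jaw deg 7.12 tilt [ 3.0e-04 -1.7e-03 -1.0e+00] open 85.6 F [ 0.4 -0.3  0.5] q [-0.59  0.28  0.32  1.92 -0.1   0.96 -0.11]
tube top 187 [ -0.2 105.8  94.7] (array([  0.2, 105.1]), array([35.7, 33.7]), 82.43)
holder boss 102 [-0.4 35.7 65. ] (array([-0.2, 35.2]), array([23.1, 21.8]), 80.18)
holder base 232 [-1.3 37.3 37.1] (array([-0.7, 35.5]), array([46.6, 45.6]), 89.27)
block top 120 [ -0.8 -37.5  47.1] (array([ -0.6, -37.9]), array([19.7, 29. ]), 88.44)
block all 271 [ -1.2 -31.6  36.9] (array([ -0.6, -33.5]), array([34.9, 35.7]), 88.61)
flat top 141 [  -0.6 -106.9   32.9] (array([  -0.4, -107.2]), array([27.1, 25.4]), 1.15)
flat all 266 [  -1.1 -101.7   27.8] (array([  -0.4, -102.9]), array([34. , 41.5]), 1.02)
```

View pics/s16c.png

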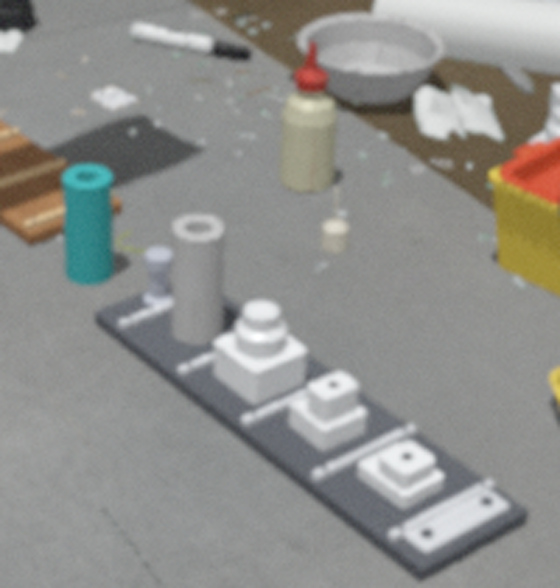

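View pics/t16.png

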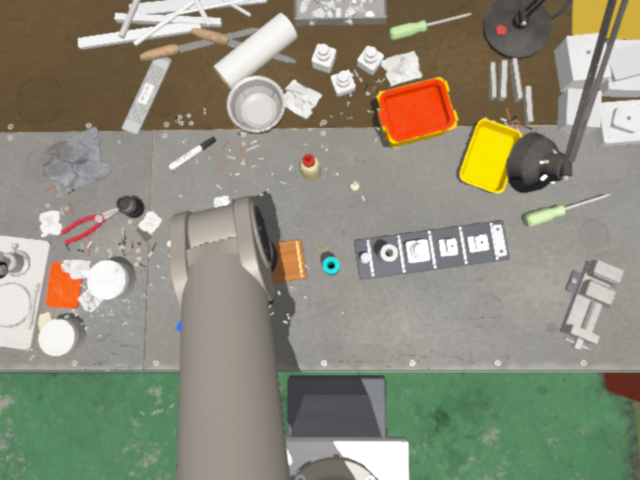

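carry_out([
  [0,0,0],
  [0,0,0],
  [0,0,0],
  [0,0,0],
  [0,0,0],
  [0,0,0],
  [0,0,0],
  [0,0,0],
  [0,0,0],
  [0,0,0],
], twist=[0,0,0,0,0,0,0,0,0,0])

```text
clock: 44.95
position: [525.9, 113.0, 212.8]
ee_rot: [-2.082, -2.353, -0.0]
ft_force: [-1.3, 0.5, -0.2]
opening: 85.3
```

```bash
python3 -c "
from plant import ctrl
print(ctrl.hand_in())"
```

```text
the job is handed in; nothing more can be done
None
```

All four parts now stand on the metal rack in the order asked: tube next to the post, then the round-boss holder, the stepped block and the flat block at the far end. I handed the job in at about 45 s of the 120 s; `hand_in()` returned no verdict.

- **Position:** In the last top-view depth check, each part's middle was within about 2 mm of its compartment's centre, both along and across the row.
- **Upright:** All the top heights matched parts standing upright on the plate. The side view also showed them upright and the same way up as before.
- **Left alone:** The oil bottle, the felt bob and the turquoise tube showed no movement in the pictures. The blue block was partly hidden by the arm in the last top view, but the arm only ever worked at the racks and never went near it.
- **Forces and clearance:** The highest wrist force I saw was about 11–12 N, while setting the holder down. The gripper was open and clear of everything at the end.

No check failed or disagreed.

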